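# Close the anti-spatter paste tub snugly

### The arm

A 6-joint arm with a two-finger parallel gripper is mounted at the origin on the work surface. World frame = base frame: x ahead of the robot, y to its left, z up, the work surface at z = 0. Lengths are in m, angles in rad, forces in N, time in s.
With the tool pointing down it reaches from about 0.275 to 0.875 m from the base axis. Payload 12.5 kg.
Tool frame: the origin (TCP) lies on the centre line of the jaws, within the pads' length; the fingertips stand 25 mm ahead of it and the grasp point (between the pads) lies 6 mm ahead of it (bot.tip_extent is the distance from the TCP to the fingertips, in m); z points along the fingers, y is the line along which they close (so a half turn about z gives the same grasp; the last joint's range is limited). The gripper opens to 85 mm and grips with 20 to 120 N. Pads are 22 mm wide; open, the fingers measure 114 mm over their backs; the gripper's body (76 mm by 85 mm) begins 54 mm behind the grasp point. The pads swing forward as they close: fully open they stand 13 mm farther back than shut.
Start: joints at [-1.424, 0.351, 1.652, -0, 1.139, -0.085], TCP at [0.126, -0.535, 0.256] pointing down, gripper open.
Joint ranges: [-2.75, 2.75], [-0.79, 2.1], [0.01, 2.65], [-1.57, 4.71], [0.07, 3.14], [-2.87, 2.87]. Speed limits (rad/s): [2.22, 2.22, 2.79, 3.14, 3.14, 3.14].

### API

Orientations are given as a rotation vector (axis times angle).
In Python, from plant import bot gives the robot as it stands.
- The arm moves only by the tool send_rows, never from a script. Its arguments are lists of equal length, an entry for each row: "translation": the shift along the tool's x, y, z in m, a list of three; "rot": the turn, a rotation vector about the tool's x, y, z in degrees, a list of three; "grip": the opening, from 0 (shut) to 1 (fully open). In form: {"translation": [[tx, ty, tz], ...], "rot": [[ax, ay, az], ...], "grip": [grip, ...]}. A call has 1 to 10 rows; each row is the pose to reach, as a shift and turn from the pose commanded when the call began, along the tool's axes at that moment; what a row does not reach only later rows make up. A row lasts 1/12 s, in which the tool goes at most 41.7 mm and 7.16 degrees, less where a joint would pass 70% of its speed; a pose out of reach is approached as far as the arm can. A call with a gripper value outside its range is refused whole. The fingers move at their own pace and stop on an object; "force" is the grip in N (left out, the last holds). Time passes only in rows, so rows that repeat a pose let the fingers close. It gives the time, the measured TCP pose, the force, the opening and the grip force at its end, in the units of the state.
- bot.get_state(): the state, without advancing time (a new reading comes with each control period).
- bot.get_image(name): name is "scene" or "side" or "wrist"; returns the picture (480x640x3 uint8, blue, green, red); there is no depth.
- bot.get_calibration(name): a dict with "fx", "fy", "cx", "cy" (pixels), "extrinsics" (4x4, takes a point from world to camera coordinates); the wrist camera has in their place "T_tool_cam" (4x4, takes a point from camera to tool coordinates, whose origin is the TCP and whose axes are the flange's). Camera axes: x right, y down, z forward; pixel columns grow to the right and rows downward; lengths in m; the calibration is good to about 2 mm. A picture is of the moment at which its call begins: read the wrist's pose just before it. get_calibration takes no time and is no camera call.
- bot.job_done(): hands the job in; it is judged then, once.
The state is a dict: "time": time; "q": joint angles; "qvel": joint speeds; "joint_torque": joint torques, N m; "tcp_pos": TCP position; "orientation": TCP orientation; "contact_force": force on the tool from outside, world axes, zero at the start; "moment": the same for the moment, N m; "gripper_width": finger opening in m; "grasp_force": force on a finger pad.
Only numpy, scipy, OpenCV 4.12 (cv2) and the standard library are available. Lean on these libraries where they do the work, as an engineer would, in place of code of your own. Each camera call takes 0.05 s, during which the arm holds its last target. There are 200 camera calls.

### The job

On the metalworker's bench, screw the lid of the short, wide paste tub down clockwise until you feel it come up snug on its gasket, stopping before it is overtightened, then let go. Leave the lid of the tall, narrow rod tube as it is.

Things in the scene. Friction and masses are not known exactly. Their poses are not given: they have to be found in the camera images.
- tub_grip (a point): Point on the turning axis of the short wide grey tub's lid, in its grip bar, 133 mm above the bench; turns with it: x along the bar, y across, z up. Tub 104 mm wide on a bolted steel foot plate 190 x 130 mm; black ribbed lid 112 mm wide, flat top at 109 mm, keeps its height; upright bar 84 long, 22 thick, 36 mm high, its top 12 mm above this point. Best: bar parallel to the plate's long sides.
- tub_lid (a joint): Thread turn of the tub's lid, rad, growing clockwise from above. Starts loose at 0 to 0.5, the bar turning with it, and runs at about 0.08 N m to 1.2, where the lid lands on its gasket and this reading stays at 1.2. Any further turn of the lid shows in tub_gasket.
- tub_gasket (a joint): How far the tub's lid has been turned on past first touch of its gasket, rad: 0 until tub_lid is 1.2, then turning takes 0.2 N m rising by 0.8 N m per rad (held still after a step it reads up to 0.2 less). Snug at 0.06 to 0.45, best 0.2 (0.36 N m); beyond 0.5 overtightened. It stays where left, but from beyond 0.25 it eases back to about 0.25 when let go.
- tube_lid (a joint): Turn of the lid of the tall, narrow rod tube, rad, growing clockwise from above; starts at 1.05 to 1.15, to be left alone. Grey plastic tube 74 mm across on a steel foot plate 140 x 100 mm; similar black lid with a shorter bar (70 x 22 mm), whose top is 235 mm above the bench. At least 240 mm from the tub, centre to centre, on its other side.
There are look-alikes about, which are no part of the job. What is shaped like the part that bears tub_grip but pink or red is not meant.

How it is judged:
At the end, for the whole second after the job is handed in: The tub's lid is screwed home (thread turn above 1.12 rad) and has squeezed its gasket by a further 0.06 to 0.45 rad, and is at rest (value of joint tub_lid above 1.12 rad and value of joint tub_gasket between 0.06 and 0.45 rad and velocity of joint tub_gasket between -0.05 and 0.05 rad/s and velocity of joint tub_lid between -0.05 and 0.05 rad/s); the robot touches nothing.
It fails at once if the tub's lid is overtightened (more than 0.5 rad past first touch of the gasket) (value of joint tub_gasket above 0.5 rad).
It fails at once if the tall tube's lid is turned by more than about 0.1 rad (value of joint tube_lid below 0.94 rad or value of joint tube_lid above 1.26 rad).
It also fails if it takes over 42 s, if anything falls off the work surface, if the arm or the gripper's body presses on something with over 40 N, if the wrist force passes 120 N, or if a joint passes its speed limit or range.

## Working session

There is one attempt and no reset: what is moved stays moved. The work goes in short steps, Python scripts to look and compute and a tool call to move; the robot and the scene stay as the last step left them, time stands still between calls to the robot, and variables do not carry over. Pictures are saved under pics/ and viewed, at most 10 in all, crops included, and the job is handed in when it is done.

Besides the shell and the picture viewer there is one more tool, called after ">>>" as name(argument=value, ...) on one line, values as JSON. send_rows: Moves the arm, as the interface text tells. Its arguments: {"type":"object","properties":{"translation":{"type":"array","items":{"type":"array","items":{"type":"number"}}},"rot":{"type":"array","items":{"type":"array","items":{"type":"number"}}},"grip":{"type":"array","items":{"type":"number"}},"force":{"type":"number"}},"required":["translation","rot","grip"]}

```bash
mkdir -p pics; python3 - <<'E'
from plant import bot
import cv2,numpy as np
np.set_printoptions(precision=4,suppress=True)
s=bot.get_state();print(s)
a=bot.get_image("scene");b=bot.get_image("side")
cv2.imwrite("pics/scene.png",a);cv2.imwrite("pics/side.png",b)
for n in("scene","side","wrist"):print(n,bot.get_calibration(n))
E
```

```text
{'time': 0.0, 'q': array([-1.4236,  0.3513,  1.6524, -0.    ,  1.1391, -0.0846]), 'qvel': array([ 0.001 ,  0.0003,  0.0014,  0.0005, -0.001 ,  0.0003]), 'joint_torque': array([  0.0021, -50.6094, -29.1406,   0.    ,   0.0046,   0.    ]), 'tcp_pos': array([ 0.1263, -0.535 ,  0.2557]), 'orientation': array([-3.1193, -0.3631,  0.0001]), 'contact_force': array([0.5234, 0.299 , 0.1021]), 'moment': array([ 0.0036, -0.0712, -0.0238]), 'grasp_force': 0.0, 'gripper_width': 0.08535662400574003}
scene {'fx': 595.6555162394848, 'fy': 595.6555162394848, 'cx': 323.5964857836824, 'cy': 237.16249576630057, 'extrinsics': array([[ 0.5552,  0.8316, -0.0125, -0.2641],
       [ 0.7051, -0.4785, -0.5234, -0.2312],
       [-0.4412,  0.2817, -0.852 ,  1.5205],
       [ 0.    ,  0.    ,  0.    ,  1.    ]])}
side {'fx': 465.0926123708149, 'fy': 465.0926123708149, 'cx': 321.8819244796344, 'cy': 240.83007480910547, 'extrinsics': array([[-0.7803,  0.6251,  0.0196,  0.3048],
       [ 0.4464,  0.5787, -0.6825, -0.1289],
       [-0.438 , -0.5238, -0.7306,  1.1622],
       [ 0.    ,  0.    ,  0.    ,  1.    ]])}
wrist {'fx': 428.3189345029086, 'fy': 428.3189345029086, 'cx': 325.60445134244657, 'cy': 237.29791717240286, 'T_tool_cam': array([[ 0.0003, -0.9656, -0.2601,  0.0657],
       [ 1.    , -0.0001,  0.0013,  0.0003],
       [-0.0013, -0.2601,  0.9656, -0.117 ],
       [ 0.    ,  0.    ,  0.    ,  1.    ]])}
```

View pics/scene.png

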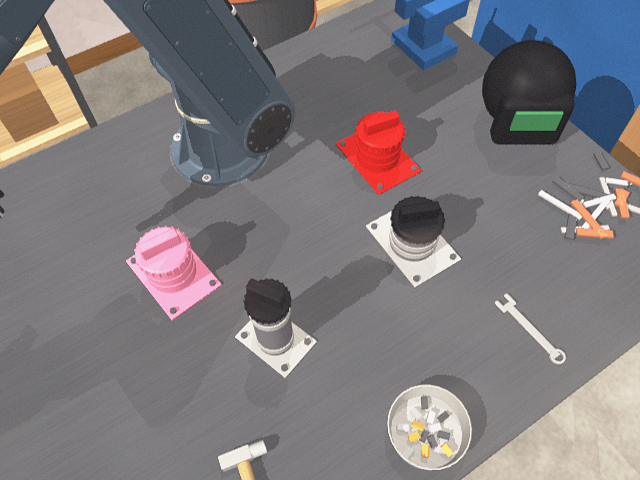

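View pics/side.png

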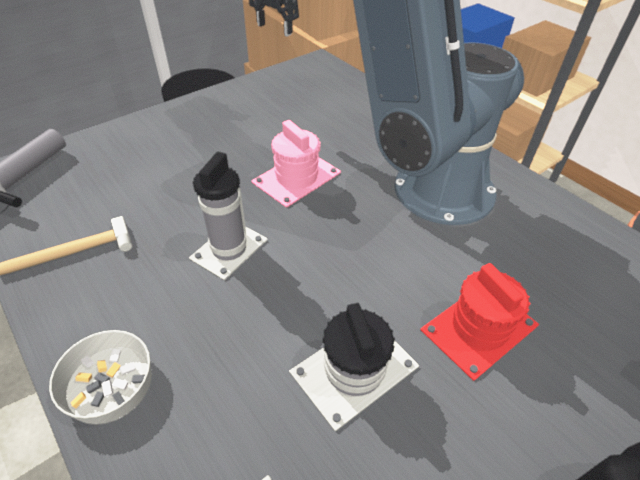

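The target candidates in the scene view are: pink tub (165,262), red tub (380,145), tall grey tube with black lid (268,315), and short wide grey tub with black lid (417,228). Only the last fits the tub: it is grey, short and on a large plate. I'll confirm it in an enlarged crop, and get the plate geometry.

```bash
cat > h.py <<'E'
import numpy as np,cv2
from plant import bot
np.set_printoptions(precision=4,suppress=True)
def cam(n,pose=None):
    c=bot.get_calibration(n);K=np.array([[c['fx'],0,c['cx']],[0,c['fy'],c['cy']],[0,0,1]])
    if n!='wrist': T=np.linalg.inv(c['extrinsics'])
    else:
        p,r=pose;W=np.eye(4);W[:3,:3]=cv2.Rodrigues(np.array(r))[0];W[:3,3]=p;T=W@c['T_tool_cam']
    return K,T
def onplane(px,z,n,pose=None):
    K,T=cam(n,pose);px=np.atleast_2d(np.array(px,float))
    d=(T[:3,:3]@np.linalg.inv(K)@np.c_[px,np.ones(len(px))].T).T
    return T[:3,3]+d*((z-T[2,3])/d[:,2])[:,None]
def pix(P,n,pose=None):
    K,T=cam(n,pose);T=np.linalg.inv(T);q=(K@(T[:3,:3]@np.atleast_2d(P).T+T[:3,3:])).T
    return q[:,:2]/q[:,2:]
E
python3 - <<'E'
from h import *
for n,(x0,x1,y0,y1) in {"scene":(355,470,185,295),"side":(280,430,295,435)}.items():
    a=cv2.imread(f"pics/{n}.png");h=cv2.cvtColor(a,cv2.COLOR_BGR2HSV)
    m=((h[...,2]>165)&(h[...,1]<50)).astype(np.uint8)
    M=np.zeros_like(m);M[y0:y1,x0:x1]=m[y0:y1,x0:x1]
    c=np.concatenate(cv2.findContours(M,0,2)[0])[:,0]
    # white region hull; lower portion is the plate
    P=onplane(c,.008,n)[:,:2]
    r=cv2.minAreaRect((P*1000).astype(np.float32));print(n,r,cv2.boxPoints(r))
    print(pix(np.c_[cv2.boxPoints(r)/1000,np.full(4,.008)],n))
    b=(h[...,2]<70).astype(np.uint8)
a=cv2.imread("pics/scene.png")[185:295,360:470];b=cv2.imread("pics/side.png")[295:435,285:425]
cv2.imwrite("pics/c1.png",np.hstack([cv2.resize(np.clip(i*1.6,0,255).astype(np.uint8),(400,400),interpolation=2) for i in(a,b)]))
E
```

```text
scene ((500.796142578125, 225.23245239257812), (131.3426971435547, 190.88275146484375), 88.62625122070312) [[403.8078 161.8681]
 [594.6357 157.2918]
 [597.7845 288.5968]
 [406.9566 293.1731]]
[[364.4139 225.0174]
 [414.0626 287.0783]
 [461.2863 258.6223]
 [410.0356 199.8383]]
side ((502.4986877441406, 229.53158569335938), (131.48597717285156, 191.43743896484375), 88.65818786621094) [[405.2667 166.0481]
 [596.6517 161.5652]
 [599.7307 293.0151]
 [408.3457 297.498 ]]
[[370.1091 315.2144]
 [287.645  370.2386]
 [334.5186 431.1731]
 [419.3799 365.4056]]
```

View pics/c1.png

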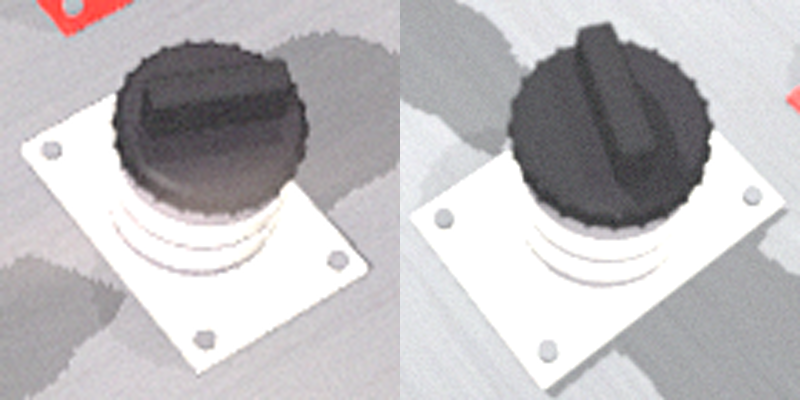

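The crop confirms the target. It shows a black ribbed lid with a bar over a short grey-white tub, on a 190x131 plate that matches the description. The bar's top runs from about (145,85) to (288,73) on the left and (597,28) to (640,155) on the right.

```bash
python3 - <<'E'
from h import *
for n,p in {"scene":[(360+145*.275,185+88*.275),(360+288*.275,185+75*.275)],"side":[(285+196*.35,295+28*.35),(285+240*.35,295+153*.35)]}.items():
    P=onplane(p,.145,n);d=P[1]-P[0];print(n,P,P.mean(0),np.linalg.norm(d),np.degrees(np.arctan2(d[1],d[0])))
s=bot.get_state();R=cv2.Rodrigues(s['orientation'])[0];print(R)
print("shift to (.5,.227,.33) tool:",R.T@(np.array([.5015,.227,.33])-s['tcp_pos']))
E
```

```text
scene [[0.4814 0.1889 0.145 ]
 [0.5202 0.2621 0.145 ]] [0.5008 0.2255 0.145 ] 0.08281433125527557 62.027817154650975
side [[0.4858 0.1952 0.145 ]
 [0.5197 0.2682 0.145 ]] [0.5028 0.2317 0.145 ] 0.08054083105989898 65.06751714626391
[[ 0.9733  0.2297 -0.0002]
 [ 0.2297 -0.9733  0.0011]
 [ 0.0001 -0.0011 -1.    ]]
shift to (.5,.227,.33) tool: [ 0.5402 -0.6555 -0.0734]
```

>>> send_rows(translation=[[0.027,-0.033,-0.015],[0.054,-0.066,-0.03],[0.081,-0.098,-0.045],[0.108,-0.131,-0.06],[0.135,-0.164,-0.073],[0.162,-0.197,-0.073],[0.189,-0.229,-0.073],[0.216,-0.262,-0.073],[0.243,-0.295,-0.073],[0.27,-0.328,-0.073]], rot=[[0,0,0],[0,0,0],[0,0,0],[0,0,0],[0,0,0],[0,0,0],[0,0,0],[0,0,0],[0,0,0],[0,0,0]], grip=[1,1,1,1,1,1,1,1,1,1])

```text
time: 0.93
tcp_pos: [0.3052, -0.1699, 0.3293]
orientation: [3.12, 0.362, 0.001]
contact_force: [1.6, -0.7, -0.2]
gripper_width: 0.0852
grasp_force: 0.0
```

>>> send_rows(translation=[[0.027,-0.033,0],[0.054,-0.066,0],[0.081,-0.098,0],[0.108,-0.131,0],[0.135,-0.164,0],[0.162,-0.197,0],[0.189,-0.229,0],[0.216,-0.262,0],[0.243,-0.295,0],[0.27,-0.328,0]], rot=[[0,0,-5],[0,0,-10],[0,0,-15],[0,0,-20],[0,0,-25],[0,0,-30],[0,0,-35],[0,0,-40],[0,0,-45],[0,0,-50]], grip=[1,1,1,1,1,1,1,1,1,1])

```text
time: 1.77
tcp_pos: [0.4892, 0.2044, 0.3289]
orientation: [-2.671, -1.654, 0.001]
contact_force: [0.4, -1.1, 1.3]
gripper_width: 0.0852
grasp_force: 0.0
```

>>> send_rows(translation=[[0,0,0],[0,0,0],[0,0,0],[0,0,0],[0,0,0]], rot=[[0,0,0],[0,0,0],[0,0,0],[0,0,0],[0,0,0]], grip=[1,1,1,1,1])

```text
time: 2.18
tcp_pos: [0.4887, 0.2011, 0.3296]
orientation: [2.676, 1.646, 0.0]
contact_force: [0.7, 0.4, 0.1]
gripper_width: 0.0857
grasp_force: 0.0
```

```bash
python3 - <<'E'
from h import *
s=bot.get_state();print(s)
cv2.imwrite("pics/w1.png",np.clip(bot.get_image("wrist")*1.8,0,255).astype(np.uint8))
E
```

```text
{'time': 2.1833, 'q': array([ 0.3023,  0.2438,  1.6119, -0.0001,  1.2856,  0.7704]), 'qvel': array([-0.0024, -0.0001, -0.0028, -0.001 , -0.0021, -0.0025]), 'joint_torque': array([  0.3379, -45.942 , -31.2583,   0.0075,  -0.0028,   0.0027]), 'tcp_pos': array([0.4887, 0.2011, 0.3296]), 'orientation': array([2.676 , 1.6455, 0.0003]), 'contact_force': array([0.674 , 0.4164, 0.122 ]), 'moment': array([ 0.0139, -0.0128,  0.0171]), 'grasp_force': 0.0, 'gripper_width': 0.08568575710864344}
```

View pics/w1.png

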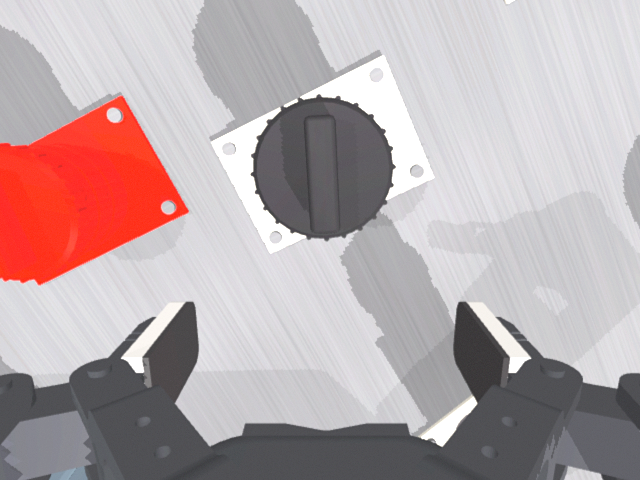

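The wrist view shows the lid disc centred near (323,168), and the bar's top face with corners (305,117), (334,116), (339,231) and (310,233).

```bash
python3 - <<'E'
from h import *
pose=([.4887,.2011,.3296],[2.676,1.6455,.0003])
P=onplane([(305,117),(334,116),(339,231),(310,233)],.145,'wrist',pose);print(P,P.mean(0))
d=(P[0]+P[1]-P[2]-P[3])/2;print(np.linalg.norm(d),np.linalg.norm(P[0]-P[1]),np.degrees(np.arctan2(d[1],d[0])))
g=cv2.cvtColor(cv2.imread("pics/w1.png"),6);m=(g<110).astype(np.uint8);m[270:]=0;m[:,:240]=0;m[:,410:]=0
m=cv2.morphologyEx(m,cv2.MORPH_OPEN,np.ones((25,25)))
c=max(cv2.findContours(m,0,2)[0],key=cv2.contourArea)[:,0]
C=onplane(c,.109,'wrist',pose)[:,:2].astype(np.float32);print(cv2.minEnclosingCircle(C),cv2.minAreaRect(C))
R=cv2.Rodrigues(np.array(pose[1]))[0];print("tool x deg",np.degrees(np.arctan2(R[1,0],R[0,0])))
print(R.T@(np.array([.5015,.2275,.14])-pose[0]))
E
```

```text
[[0.5075 0.2682 0.145 ]
 [0.5254 0.2599 0.145 ]
 [0.4927 0.1863 0.145 ]
 [0.4732 0.1945 0.145 ]] [0.4997 0.2273 0.145 ]
0.08089813575734857 0.019670328081955204 65.552387500483
((0.500253438949585, 0.22711652517318726), 0.05669582262635231) ((0.4996524155139923, 0.2275245189666748), (0.10649826377630234, 0.10726071894168854), 63.19466018676758)
tool x deg 63.175574760945246
[ 0.0293 -0.0005  0.1896]
```

>>> send_rows(translation=[[0.015,-0.001,0.01],[0.0285,-0.0014,0.03],[0.0285,-0.0014,0.06],[0.0285,-0.0014,0.09],[0.0285,-0.0014,0.12],[0.0285,-0.0014,0.145],[0.0285,-0.0014,0.165],[0.0285,-0.0014,0.18],[0.0285,-0.0014,0.189],[0.0285,-0.0014,0.189]], rot=[[0,0,-2.3],[0,0,-2.3],[0,0,-2.3],[0,0,-2.3],[0,0,-2.3],[0,0,-2.3],[0,0,-2.3],[0,0,-2.3],[0,0,-2.3],[0,0,-2.3]], grip=[1,1,1,1,1,1,1,1,1,1])

```text
time: 3.07
tcp_pos: [0.4999, 0.2274, 0.139]
orientation: [-2.641, -1.7, 0.004]
contact_force: [0.4, -1.4, 0.3]
gripper_width: 0.0854
grasp_force: 0.0
```

>>> send_rows(translation=[[0,0,0],[0,0,0],[0,0,0]], rot=[[0,0,0],[0,0,0],[0,0,0]], grip=[1,1,1])

```text
time: 3.32
tcp_pos: [0.5011, 0.2283, 0.1415]
orientation: [2.641, 1.701, 0.003]
contact_force: [0.2, -0.1, 0.7]
gripper_width: 0.0854
grasp_force: 0.0
```

```bash
python3 - <<'E'
from h import *
s=bot.get_state();R=cv2.Rodrigues(s['orientation'])[0];print(s['tcp_pos'],np.degrees(np.arctan2(R[1,0],R[0,0])),s['contact_force'],s['moment'],s['q'])
print(R.T@(np.array([.5003,.2272,.14])-s['tcp_pos']))
E
```

```text
[0.5011 0.2283 0.1415] 65.56945831142427 [ 0.1704 -0.062   0.6923] [ 0.0097 -0.0153  0.0179] [0.3429 0.4967 1.7504 0.     0.8926 0.7693]
[-0.0013 -0.0003  0.0015]
```

>>> send_rows(translation=[[-0.001,0,0.001],[-0.001,0,0.001],[-0.001,0,0.001],[-0.001,0,0.001],[-0.001,0,0.001],[-0.001,0,0.001],[-0.001,0,0.001],[-0.001,0,0.001],[-0.001,0,0.001],[-0.001,0,0.001]], rot=[[0,0,0],[0,0,0],[0,0,0],[0,0,0],[0,0,0],[0,0,0],[0,0,0],[0,0,0],[0,0,0],[0,0,0]], grip=[0,0,0,0,0,0,0,0,0,0], force=70)

```text
time: 4.15
tcp_pos: [0.4998, 0.2275, 0.1396]
orientation: [-2.641, -1.701, 0.001]
contact_force: [-3.8, 0.9, 4.6]
gripper_width: 0.0208
grasp_force: 68.2
```

```bash
cat > st.py <<'E'
from h import *
s=bot.get_state();R=cv2.Rodrigues(s['orientation'])[0];print(s['time'],s['tcp_pos'],np.degrees(np.arctan2(R[1,0],R[0,0])),s['contact_force'],s['moment'],s['gripper_width'],s['grasp_force'])
print('moment about tcp?',s['q'])
E
python3 st.py
```

```text
4.15 [0.4998 0.2275 0.1396] 65.57374747490151 [-3.8016  0.9127  4.5974] [ 0.1121  0.619  -0.0448] 0.020821576130357566 68.23805093765259
moment about tcp? [0.3421 0.4981 1.7539 0.0005 0.8902 0.7681]
```

>>> send_rows(translation=[[0,0,0],[0,0,0],[0,0,0],[0,0,0],[0,0,0],[0,0,0],[0,0,0],[0,0,0],[0,0,0],[0,0,0]], rot=[[0,0,4],[0,0,8],[0,0,12],[0,0,16],[0,0,20],[0,0,24],[0,0,28],[0,0,32],[0,0,36],[0,0,40]], grip=[0,0,0,0,0,0,0,0,0,0])

```text
time: 4.98
tcp_pos: [0.4996, 0.2275, 0.1395]
orientation: [-3.064, -0.691, 0.002]
contact_force: [-4.7, 1.6, 6.3]
gripper_width: 0.0209
grasp_force: 68.6
```

```bash
python3 st.py
```

```text
4.9833 [0.4996 0.2275 0.1395] 25.398800523592175 [-4.7383  1.6058  6.2662] [0.099  0.7894 0.07  ] 0.020917565727563217 68.57480764389038
moment about tcp? [0.3422 0.4981 1.754  0.0005 0.8905 1.4694]
```

>>> send_rows(translation=[[0,0,0],[0,0,0],[0,0,0]], rot=[[0,0,1],[0,0,2],[0,0,3]], grip=[0,0,0])

```text
time: 5.23
tcp_pos: [0.4996, 0.2275, 0.1396]
orientation: [-3.081, -0.614, 0.002]
contact_force: [-4.2, 0.5, 5.9]
gripper_width: 0.021
grasp_force: 68.6
```

```bash
python3 st.py
```

```text
5.2333 [0.4996 0.2275 0.1396] 22.54292672473702 [-4.1504  0.5361  5.9401] [0.0674 0.7915 0.0998] 0.0209687061317208 68.5772716999054
moment about tcp? [0.3422 0.498  1.754  0.0005 0.8905 1.5193]
```

>>> send_rows(translation=[[0,0,0],[0,0,0],[0,0,0],[0,0,0],[0,0,0]], rot=[[0,0,1.5],[0,0,3],[0,0,4.5],[0,0,6],[0,0,6]], grip=[0,0,0,0,0])

```text
time: 5.65
tcp_pos: [0.4996, 0.2275, 0.1395]
orientation: [-3.109, -0.451, 0.002]
contact_force: [-4.0, 0.6, 6.3]
gripper_width: 0.0209
grasp_force: 68.5
```

```bash
python3 st.py
```

```text
5.65 [0.4996 0.2275 0.1395] 16.494405172234142 [-4.0022  0.5884  6.3426] [ 0.1054  0.794  -0.1079] 0.020856940051329063 68.45828890800476
moment about tcp? [0.3423 0.4981 1.754  0.0006 0.8905 1.6248]
```

>>> send_rows(translation=[[0,0,0],[0,0,0],[0,0,0],[0,0,0]], rot=[[0,0,1],[0,0,2],[0,0,3],[0,0,4]], grip=[0,0,0,0])

```text
time: 5.98
tcp_pos: [0.4996, 0.2275, 0.1396]
orientation: [-3.123, -0.343, 0.002]
contact_force: [-4.9, 0.8, 5.6]
gripper_width: 0.0209
grasp_force: 68.6
```

```bash
python3 st.py
```

```text
5.9833 [0.4996 0.2275 0.1396] 12.544638608061588 [-4.906   0.7705  5.5881] [0.063  0.8607 0.1189] 0.02091523451422645 68.57795834541321
moment about tcp? [0.3423 0.498  1.754  0.0006 0.8906 1.6938]
```

>>> send_rows(translation=[[0,0,0],[0,0,0],[0,0,0]], rot=[[0,0,1],[0,0,2],[0,0,3]], grip=[0,0,0])

```text
time: 6.23
tcp_pos: [0.4996, 0.2275, 0.1396]
orientation: [-3.131, -0.261, 0.002]
contact_force: [-4.6, 1.6, 5.7]
gripper_width: 0.0211
grasp_force: 68.7
```

```bash
python3 st.py
```

```text
6.2333 [0.4996 0.2275 0.1396] 9.547159908063776 [-4.6482  1.5835  5.6792] [0.1464 0.8226 0.2169] 0.02106560103354042 68.6675477027893
moment about tcp? [0.3423 0.498  1.7541 0.0006 0.8906 1.7461]
```

>>> send_rows(translation=[[0,0,0],[0,0,0],[0,0,0]], rot=[[0,0,1],[0,0,2],[0,0,3]], grip=[0,0,0])

```text
time: 6.48
tcp_pos: [0.4996, 0.2275, 0.1396]
orientation: [-3.136, -0.18, 0.002]
contact_force: [-4.8, 1.2, 5.9]
gripper_width: 0.0208
grasp_force: 68.7
```

```bash
python3 st.py
```

```text
6.4833 [0.4996 0.2275 0.1396] 6.562784411126733 [-4.8182  1.2134  5.8543] [0.1553 0.8945 0.3048] 0.020823399053969117 68.65200161933899
moment about tcp? [0.3423 0.498  1.7541 0.0005 0.8906 1.7983]
```

>>> send_rows(translation=[[0,0,0],[0,0,0],[0,0,0],[0,0,0]], rot=[[0,0,1],[0,0,2],[0,0,3],[0,0,4]], grip=[0,0,0,0])

```text
time: 6.82
tcp_pos: [0.4996, 0.2275, 0.1396]
orientation: [3.141, 0.07, -0.002]
contact_force: [-5.2, 2.2, 5.9]
gripper_width: 0.0211
grasp_force: 68.7
```

```bash
python3 st.py
```

```text
6.8167 [0.4996 0.2275 0.1396] 2.5665598391642312 [-5.1679  2.1864  5.9279] [0.1482 0.9239 0.3333] 0.02111388737172015 68.69820713996887
moment about tcp? [0.3424 0.498  1.7541 0.0005 0.8906 1.8681]
```

>>> send_rows(translation=[[0,0,0],[0,0,0],[0,0,0]], rot=[[0,0,1],[0,0,2],[0,0,3]], grip=[0,0,0])

```text
time: 7.07
tcp_pos: [0.4995, 0.2275, 0.1395]
orientation: [3.142, -0.012, -0.002]
contact_force: [-4.6, 0.8, 6.0]
gripper_width: 0.0211
grasp_force: 68.7
```

```bash
python3 st.py
```

```text
7.0667 [0.4995 0.2275 0.1395] -0.42726012920026524 [-4.6311  0.8291  6.0139] [0.1785 0.936  0.37  ] 0.02114703366781018 68.7292206287384
moment about tcp? [0.3424 0.498  1.7541 0.0005 0.8906 1.9203]
```

>>> send_rows(translation=[[0,0,0],[0,0,0],[0,0,0],[0,0,0],[0,0,0],[0,0,0],[0,0,0],[0,0,0],[0,0,0],[0,0,0]], rot=[[0,0,0],[0,0,0],[0,0,0],[0,0,0],[0,0,0],[0,0,0],[0,0,0],[0,0,0],[0,0,0],[0,0,0]], grip=[0,0,1,1,1,1,1,1,1,1])

```text
time: 7.9
tcp_pos: [0.5001, 0.2273, 0.1393]
orientation: [-3.142, 0.012, -0.0]
contact_force: [-0.2, 0.6, -0.3]
gripper_width: 0.0855
grasp_force: 0.0
```

>>> send_rows(translation=[[0,0,-0.01],[0,0,-0.03],[0,0,-0.06],[0,0,-0.09],[0,0,-0.12],[0,0,-0.15],[0,0,-0.18],[0,0,-0.19],[0,0,-0.19],[0,0,-0.19]], rot=[[0,0,0],[0,0,0],[0,0,0],[0,0,0],[0,0,0],[0,0,0],[0,0,0],[0,0,0],[0,0,0],[0,0,0]], grip=[1,1,1,1,1,1,1,1,1,1])

```text
time: 8.73
tcp_pos: [0.4999, 0.2272, 0.3291]
orientation: [-3.142, 0.011, -0.0]
contact_force: [-0.2, 0.2, -0.6]
gripper_width: 0.0853
grasp_force: 0.0
```

```bash
python3 st.py; python3 - <<'E'
from h import *
cv2.imwrite("pics/w2.png",np.clip(bot.get_image("wrist")*1.8,0,255).astype(np.uint8))
E
```

```text
8.7333 [0.4999 0.2272 0.3291] -0.4191797681752447 [-0.2013  0.2282 -0.5935] [-0.024  -0.0377 -0.0319] 0.08531863664740065 0.0
moment about tcp? [0.3418 0.2841 1.5604 0.     1.2971 1.9199]
```

View pics/w2.png

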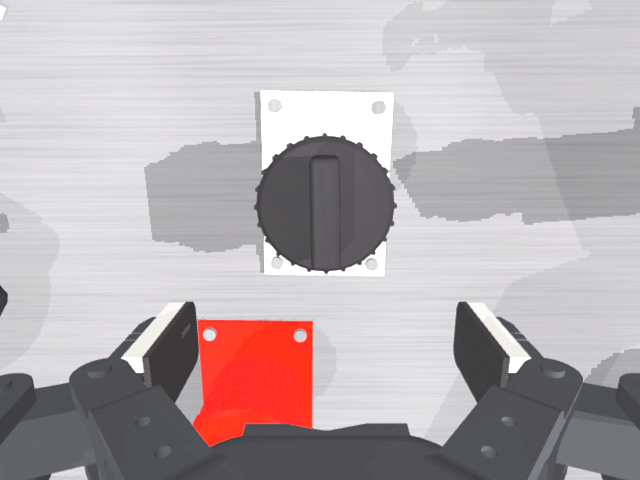

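The bar (x≈325, rows 155–270) now lies parallel to the plate's long sides (x≈262 and 393). The last torque reading was 0.37 N m, close to the best value of 0.36, and the gripper is clear of the lid.

```bash
python3 -c "
from plant import bot
print(bot.job_done())"
```

```text
the job is handed in; nothing more can be done
None
```

I turned the tub's lid about 66° clockwise to a snug 0.37 N m (best is 0.36), with its bar parallel to the plate's long sides. I then let go, kept clear of the tall tube throughout, and handed the job in after about 9 s; no verdict came back.

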